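# Swing the bench magnifier over the stone and clamp it

## Task

Swing the bench magnifier round by pushing its arm or lens rim with a fingertip until the big rough stone lies in the middle of the lens as seen from straight above; then push the clamping lever on top of the post clockwise, seen from above, until it is tight against its stop. Only push: grip and lift nothing, keep off the glass, and leave the stones, the stand and the other things on the bench where they are.

Things in the scene. Friction and masses are not known exactly. Their poses are not given: they have to be found in the camera images.
- stand: the bench magnifier as a whole: round dark cast base, 150 mm diameter, 24 mm high at its middle, loose on the bench (about 3 kg), with an upright 16 mm steel post at its centre. Origin at the centre of the base's underside, so the post's axis stands straight above it; z up. The stand may be turned by up to 25 degrees. Its -x side is towards the robot.
- lens_arm (a joint): swing of the magnifier's arm about the post, rad, about the vertical; grows anticlockwise seen from above. 0: the arm points along the stand's own -x axis; range -1.75 to 1.75. It turns stiffly (about 1 N at the middle of the rod) and stays where it is left.
- rod_mid (a point): a point on the axis of the arm's bare steel rod, 100 mm from the post's axis, 145 mm above the bench. The rod is level, 12 mm thick and bare from 32 to 138 mm out from the post's axis; the hub round the post has 17 mm radius and reaches from 129 to 161 mm high.
- lens: the clear round lens at the end of the arm, level, 83 mm diameter, up to 6 mm thick, in a black rim of 96 mm outer diameter and 13 mm height (138.5 to 151.5 mm above the bench). Origin at the lens's centre, 200 mm from the post's axis and 145 mm above the bench. This entry is the glass alone; the rim belongs to the arm.
- clamp (a joint): turn of the black clamping lever on top of the post about the post's axis, rad; grows clockwise seen from above, which tightens. Range 0 to 1.9; loose anywhere below, tight at its stop at 1.9. At value v the lever points 0.785 - v rad round (anticlockwise positive) from the stand's own +x axis. About 1 to 1.5 N at its ball turns it; it stays where it is left.
- clamp_tip (a point): centre of the 16 mm ball at the end of the clamping lever, 67 mm from the post's axis and 186 mm above the bench. The lever is 10 mm thick and slopes up from 175 mm high at the boss (26 mm diameter, 163 to 187 mm high with its screw) to 185 mm near the ball.
- big_stone: the large piece of green rough stone, about 30 mm across and 21 mm high, loose on the bench, about 200 mm from the post's axis (within 10 mm). Origin at the centre of its underside.
- small_stone: small piece of the same green rough stone, about 16 mm across and 10 mm high; not the one to look at. Origin at the centre of its underside.
- low_jar: single clear gem jar with white lid, 38 mm diameter, 24 mm high. Origin at the centre of its underside.
- tweezers: steel tweezers lying flat, 130 mm long, 7 mm high. Origin near the middle.
- jar_stack_a: stack of four clear gem jars with white lids, 40 mm diameter, 96 mm high. Origin at the centre of its underside.
- jar_stack_b: stack of three clear gem jars with white lids, 40 mm diameter, 72 mm high. Origin at the centre of its underside.
- spirit_bottle: square glass spirit bottle with metal cap, 62 mm wide, 106 mm high. Origin at the centre of its underside.
- cotton_jar: round glass jar with brass lid, 68 mm diameter, 95 mm high. Origin at the centre of its underside.

How it is judged:
On the way, in this order (a step that is already met when the one before it is completed fails the run):
1. the big stone lies in the middle of the lens, the arm at rest, the clamp still loose (horizontal distance between lens and big_stone below 0.015 m and velocity of joint lens_arm between -0.05 and 0.05 rad/s and value of joint clamp below 1.6 rad), for 0.3 s.
2. the clamping lever is pushed tight (value of joint clamp above 1.8 rad), for 0.2 s.
At the end, for the whole second after the job is handed in: The lens's centre is within 15 mm, horizontally, of the big stone's centre and at rest; the clamping lever is within 0.1 rad of its tight stop; the stand (20 mm) and the big stone (10 mm) are where they were and the stand stands level (horizontal distance between lens and big_stone below 0.015 m and value of joint clamp above 1.8 rad and velocity of joint lens_arm between -0.05 and 0.05 rad/s and angle between stand's own z axis and vertical below 0.05 rad and distance of stand from where it was at the start of the episode below 0.02 m and distance of big_stone from where it was at the start of the episode below 0.01 m); the robot touches nothing.
It fails at once if the lens glass is touched by the robot (contact force between any of the fingers, the arm and lens above 0.5 N).
It fails at once if the stand is lifted, tipped or dragged (20 mm, 0.1 rad) (distance of stand from where it was at the start of the episode above 0.02 m or angle between stand's own z axis and vertical above 0.1 rad).
It fails at once if the big stone is moved or lifted (10 mm) (distance of big_stone from where it was at the start of the episode above 0.01 m).
It fails at once if another thing on the bench is moved, lifted (20 mm) or knocked over (distance of any of small_stone, low_jar, tweezers, jar_stack_a, jar_stack_b, spirit_bottle, cotton_jar from where it was at the start of the episode above 0.02 m or angle between any of low_jar, tweezers, jar_stack_a, jar_stack_b, spirit_bottle, cotton_jar's own z axis and vertical above 0.5 rad).
It also fails if it takes over 58 s, if anything falls off the work surface, if the arm or the gripper's body presses on something with over 40 N, if the wrist force passes 120 N, or if a joint passes its speed limit or range.

## Robot

A 7-joint arm with a two-finger parallel gripper is mounted at the origin on the work surface. World frame = base frame: x ahead of the robot, y to its left, z up, the work surface at z = 0. Lengths are in m, angles in rad, forces in N, time in s.
With the tool pointing down it reaches from about 0.425 to 0.925 m from the base axis. Payload 6.8 kg.
Tool frame: the origin (TCP) lies at the very end of the fingers, on their centre line; the grasp point (between the pads) lies 19 mm behind it (r.grip_depth is the distance from the TCP to the grasp point, in m); z points along the fingers, y is the direction in which the jaws open and shut (so a half turn about z gives the same grasp; the last joint's range is limited). The gripper opens to 85 mm and grips with 20 to 120 N. Pads are 22 mm wide; open, the fingers measure 114 mm over their backs; the gripper's body (76 mm by 85 mm) begins 54 mm behind the grasp point. The pads swing forward as they close: fully open they stand 13 mm farther back than shut.
Start: joints at [-1.403, 0.477, 0.022, 1.555, -0.011, 1.109, -0.083], TCP at [0.184, 0.65, 0.231] pointing down, gripper open.
Joint ranges: [-2.96, 2.96], [-0.34, 2.1], [-1.41, 1.46], [0.24, 2.44], [-1.37, 4.51], [0.17, 1.92], [-2.96, 2.96]. Speed limits (rad/s): [2.39, 2.39, 3.14, 3.14, 3.14, 3.14, 3.14].

## Interface

Orientations are given as a rotation vector (axis times angle).
In Python, from bench import status, eyes, workorder, spotter, r gives the robot as it stands.
- The arm moves only by the tool drive_tool, never from a script. Its argument "commands" is a list of rows, each an object of numbers: "rx", "ry", "rz": the turn, a rotation vector about the world's x, y, z normalised to -1 to 1, where 1 is 8 degrees; "tx", "ty", "tz": the shift along the world's x, y, z normalised to -1 to 1, where 1 is 20 mm; "grip": the closure, from -1 (fully open) to 1 (shut). A call has 1 to 10 rows; each row shifts and turns the commanded pose from where the row before left it; what a row does not reach is not made up. A row lasts 1/8 s, in which the tool goes at most 62.5 mm and 10.7 degrees, less where a joint would pass 70% of its speed; a pose out of reach is approached as far as the arm can. A call with a number of a shift or a turn outside -1 to 1 is refused whole. A call with a gripper value outside its range is refused whole. The fingers move at their own pace and stop on an object; "grip_force" is the grip in N (left out, the last holds). Time passes only in rows, so rows that do not move let the fingers close. It gives the time, the measured TCP pose, the force and the opening at its end, in the units of the state.
- status.get_obs(): the state, without advancing time (a new reading comes with each control period).
- eyes.grab_frame(name): name is "scene" or "top" or "wrist"; returns a dict with "frame" (400x640x3 uint8, blue, green, red), "range_z" (400x640 float32, m along the optical axis (not along the pixel's ray), 0 where there is no reading), "fx", "fy", "cx", "cy" (pixels), "T" (4x4, takes a point from camera to world coordinates); the wrist camera has in their place "T_tool_cam" (4x4, takes a point from camera to tool coordinates, whose origin is the TCP and whose axes are the flange's). Camera axes: x right, y down, z forward; pixel columns grow to the right and rows downward; lengths in m; the calibration is good to about 2 mm. The wrist camera is an equidistant fisheye: a pixel r from the principal point sees the ray r / f radians off the axis. A picture is of the moment at which its call begins: read the wrist's pose just before it.
- workorder.hand_in(): hands the job in, once; it reports no verdict.
Trained networks look in the newest picture that a camera, given by its name, has taken for a name from the list of things; names that differ only in an ending like _2 or _b are one class to them, and where a whole thing is asked for, a point or a joint stands for the part that bears it (a point fixed in the world has none). Each returns a list of dicts, best first, with "confidence" (0 to 1); they miss things now and then, are a little off and sometimes report something else, mostly with a low value. They report only what shows in the picture. A call takes as long as a camera call.
- spotter.boxes_of(camera, target): "position" ([column, row] as shares, 0 to 1, of the picture: columns of its width, rows of its height, amid what is visible of it).
- spotter.masks_of(camera, target): "mask" (400x640 bool, what is visible of it) and "position" ([column, row] as shares, 0 to 1, of the picture: columns of its width, rows of its height, amid what is visible of it).
The state is a dict: "clock": time; "joints": joint angles; "qvel": joint speeds; "tau": joint torques, N m; "tcp_pos": TCP position; "orientation": TCP orientation; "contact_force": force on the tool from outside, world axes, zero at the start; "moment": the same for the moment, N m; "grip_width": finger opening in m.
Only numpy, scipy, OpenCV 4.12 (cv2) and the standard library are available. Lean on these libraries where they do the work, as an engineer would, in place of code of your own. Each camera call takes 0.05 s, during which the arm holds its last target.

## Working session

There is one attempt and no reset: what is moved stays moved. The work goes in short steps, Python scripts to look and compute and a tool call to move; the robot and the scene stay as the last step left them, time stands still between calls to the robot, and variables do not carry over. Pictures are saved under pics/ and viewed, and the job is handed in when it is done.

Besides the shell and the picture viewer there is one more tool, called after ">>>" by a JSON object that holds its "fn" and its "kwargs". drive_tool: Moves the arm, as the interface text tells. Scaled input: -1 to 1 covers 20 mm each way for a shift and 8 degrees each way for a turn. Its arguments: {"type":"object","properties":{"commands":{"type":"array","items":{"type":"object","properties":{"rx":{"type":"number"},"ry":{"type":"number"},"rz":{"type":"number"},"tx":{"type":"number"},"ty":{"type":"number"},"tz":{"type":"number"},"grip":{"type":"number"}}}},"grip_force":{"type":"number"}},"required":["commands"]}

```bash
mkdir -p pics
cat > h.py <<'E'
from bench import status, eyes, workorder, spotter, r
import numpy as np, cv2
def grab(n,fn):
    f=eyes.grab_frame(n); cv2.imwrite('pics/'+fn,f['frame']); return f
def pt(f,u,v,z=None):
    z=f['range_z'][int(v),int(u)] if z is None else z
    p=np.array([(u-f['cx'])/f['fx']*z,(v-f['cy'])/f['fy']*z,z,1]); return (f['T']@p)[:3]
def ray_at(f,u,v,h):
    d=f['T'][:3,:3]@np.array([(u-f['cx'])/f['fx'],(v-f['cy'])/f['fy'],1]); o=f['T'][:3,3]
    return o+d*(h-o[2])/d[2]
def cloud(f,m):
    v,u=np.nonzero(m&(f['range_z']>0)); z=f['range_z'][v,u]
    P=np.c_[(u-f['cx'])/f['fx']*z,(v-f['cy'])/f['fy']*z,z,np.ones_like(z)]; return (P@f['T'].T)[:,:3]
E
python3 - <<'E'
from h import *
np.set_printoptions(precision=3,suppress=True)
print(status.get_obs())
for c in ['top','scene']:
    f=grab(c,c+'0.png'); print(c,f['T'],f['fx'])
    for n in ['stand','lens_arm','rod_mid','lens','clamp','clamp_tip','big_stone','small_stone','low_jar','tweezers','jar_stack_a','spirit_bottle','cotton_jar']:
        for d in spotter.masks_of(c,n)[:3]:
            P=cloud(f,d['mask']); u,v=d['position'][0]*640,d['position'][1]*400
            print(n,round(d['confidence'],2),round(u),round(v),d['mask'].sum(),np.median(P,0) if len(P) else None, P.min(0) if len(P) else '',P.max(0) if len(P) else '')
E
```

```text
{'clock': 0.0, 'joints': array([-1.403,  0.478,  0.022,  1.556, -0.011,  1.109, -0.083]), 'qvel': array([-0.   , -0.001,  0.   , -0.001,  0.   , -0.001,  0.001]), 'tau': array([ -0.001, -59.646,   1.608, -28.121,   0.013,   0.009,  -0.   ]), 'tcp_pos': array([0.184, 0.649, 0.23 ]), 'orientation': array([-0.432, -3.112,  0.003]), 'contact_force': array([ 0.122, -0.133,  0.717]), 'moment': array([-0.021,  0.036,  0.056]), 'grip_width': 0.08521709208578628}
top [[-0.014 -0.998  0.063  0.506]
 [-1.     0.014  0.001 -0.016]
 [-0.002 -0.063 -0.998  1.294]
 [ 0.     0.     0.     1.   ]] 441.29836869973116
stand 0.6 292 192 3150 [0.591 0.055 0.025] [ 0.379 -0.012 -0.005] [0.7   0.134 0.196]
stand 0.2 282 166 167 [0.646 0.078 0.184] [0.613 0.05  0.171] [0.684 0.11  0.196]
stand 0.19 293 250 1287 [0.435 0.053 0.147] [ 0.379  0.003 -0.005] [0.626 0.096 0.164]
lens_arm 0.84 292 248 1513 [0.439 0.054 0.147] [ 0.358  0.003 -0.008] [0.63  0.11  0.184]
rod_mid 0.79 292 253 1259 [0.435 0.053 0.147] [ 0.379  0.005 -0.005] [0.613 0.096 0.164]
lens 0.67 296 256 856 [0.427 0.049 0.146] [ 0.379  0.005 -0
[... 1932 characters left out ...]
147] [ 0.21  -0.062 -0.004] [0.676 0.098 0.19 ]
low_jar 0.67 320 182 162 [ 0.475 -0.047  0.021] [ 0.45  -0.067 -0.002] [ 0.489 -0.032  0.028]
tweezers 0.6 346 206 87 [0.512 0.047 0.003] [ 0.494 -0.034 -0.003] [0.544 0.088 0.007]
jar_stack_a 0.61 488 251 638 [0.534 0.415 0.068] [ 0.421  0.396 -0.005] [0.542 0.449 0.098]
jar_stack_a 0.61 208 150 318 [ 0.53  -0.387  0.05 ] [ 0.473 -0.441 -0.001] [ 0.542 -0.375  0.077]
jar_stack_a 0.2 348 206 16 [0.508 0.054 0.003] [ 0.498  0.045 -0.001] [0.515 0.079 0.006]
spirit_bottle 0.8 340 296 1059 [0.788 0.155 0.058] [ 0.719  0.109 -0.002] [0.816 0.188 0.106]
cotton_jar 0.78 240 246 1021 [ 0.786 -0.11   0.072] [ 0.744 -0.151  0.003] [ 0.807 -0.089  0.1  ]
```

Run:
```python
import cv2
a=cv2.imread('pics/top0.png')[90:320,140:480]; cv2.imwrite('pics/top0c.png',cv2.resize(a,None,fx=2.3,fy=2.3,interpolation=cv2.INTER_CUBIC))
a=cv2.imread('pics/scene0.png'); cv2.imwrite('pics/scene0c.png',cv2.resize(a,None,fx=1.25,fy=1.25))
```

```text
(no output)
```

View pics/top0c.png

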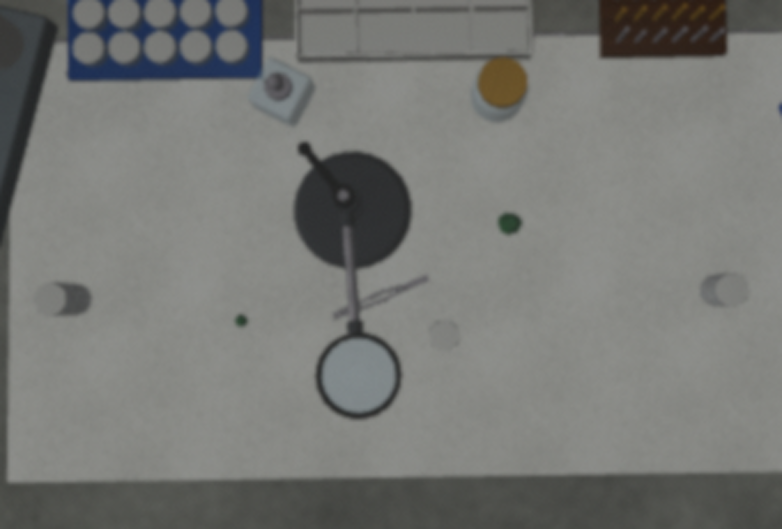

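View pics/scene0c.png

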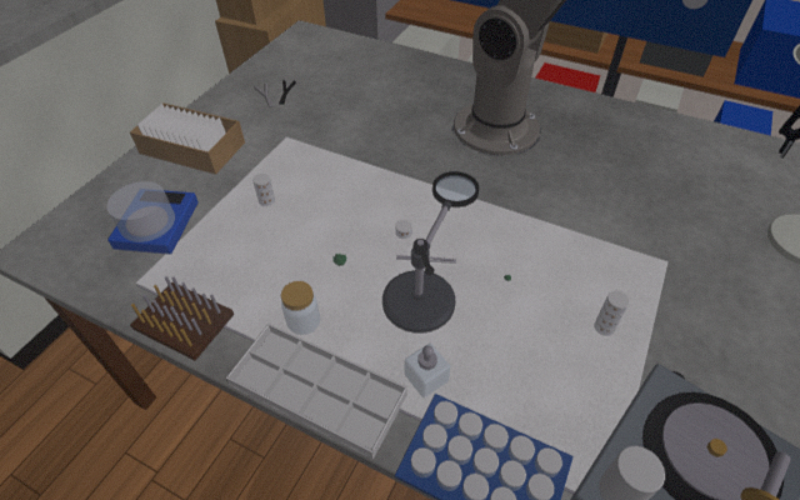

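The top view (2.3x crop, origin 140,90) shows the base at about (352,210), the lens at (358,375), and the lever ball at (304,148). The big stone is at (510,223) and the small one at (241,320). The lens has to swing anticlockwise by roughly 85°. I'll take finer measurements next.

```bash
cat > meas.py <<'E'
from h import *
np.set_printoptions(precision=4,suppress=True)
def circ(P):
    A=np.c_[2*P,np.ones(len(P))]; s=np.linalg.lstsq(A,(P**2).sum(1),rcond=None)[0]; return s[:2],np.sqrt(s[2]+s[:2]@s[:2])
def measure(c,tag):
    f=grab(c,c+tag+'.png'); o={}
    C=cloud(f,np.ones((400,640),bool)); 
    near=(abs(C[:,0]-.6)<.32)&(abs(C[:,1]+.03)<.3)
    C=C[near]
    b=f['frame'].astype(int); g=b[...,1]-np.maximum(b[...,0],b[...,2])
    m=(g>8); n,l,s,ce=cv2.connectedComponentsWithStats(m.astype(np.uint8))
    for i in range(1,n):
        if s[i,4]>15:
            u,v=ce[i]; p=ray_at(f,u,v,.011); 
            if abs(p[0]-.55)<.25 and abs(p[1])<.3: print(c,'green',s[i,4],p[:2],ce[i])
    L=C[(C[:,2]>.137)&(C[:,2]<.155)]; 
    H=C[(C[:,2]>.166)&(C[:,2]<.21)]
    B=C[(C[:,2]>.012)&(C[:,2]<.03)&(np.hypot(C[:,0]-.62,C[:,1]-.06)<.1)]
    hull=cv2.convexHull(B[:,:2].astype(np.float32))[:,0]
    print('base circ',circ(hull),cv2.minEnclosingCircle(B[:,:2].astype(np.float32)))
    return f,L,H
E
python3 - <<'E'
from meas import *
for c in ['top','scene']:
    f,L,H=measure(c,'1')
    q=L[np.hypot(L[:,0]-.425,L[:,1]-.05)<.056]
    print(c,'lens',q[:,:2].mean(0),cv2.minEnclosingCircle(q[:,:2].astype(np.float32)))
    rod=L[(L[:,0]>.49)&(L[:,0]<.6)&(abs(L[:,1]-.06)<.03)]
    print('rod',[ (x,np.round(rod[abs(rod[:,0]-x)<.01,1].mean(),4)) for x in (.5,.52,.54,.56,.58)],len(rod))
    print('lever', H[:,:2].min(0),H[:,:2].max(0)); 
    far=H[np.hypot(H[:,0]-.625,H[:,1]-.06)>.05]; print('ball',far.mean(0),len(far)); bo=H[H[:,2]>.17]; bo=bo[np.hypot(bo[:,0]-.625,bo[:,1]-.06)<.02]; print('boss',bo.mean(0),bo.min(0),bo.max(0))
print(status.get_obs()['clock'])
E
```

```text
top green 70 [ 0.6066 -0.1356] [360.4429 186.8429]
top green 21 [0.4887 0.2042] [244. 229.]
base circ (array([0.6255, 0.0621]), np.float64(0.07380819282571716)) ((0.6251983046531677, 0.0620010644197464), 0.07469365000724792)
top lens [0.4268 0.0494] ((0.428740918636322, 0.05063754692673683), 0.050684716552495956)
rod [(0.5, np.float64(0.0537)), (0.52, np.float64(0.0552)), (0.54, np.float64(0.0562)), (0.56, np.float64(0.0579)), (0.58, np.float64(0.0587))] 199
lever [0.6129 0.0503] [0.6846 0.1102]
ball [0.6738 0.1008 0.1892] 50
boss [0.626  0.0625 0.1821] [0.6129 0.0503 0.1717] [0.6412 0.0758 0.1878]
scene green 70 [ 0.6069 -0.1357] [271.7571 207.0714]
scene green 18 [0.4942 0.208 ] [406.2778 221.8333]
base circ (array([0.6291, 0.0636]), np.float64(0.07426190524456457)) ((0.6293902397155762, 0.06277427822351456), 0.07597388327121735)
scene lens [0.4305 0.0514] ((0.43014106154441833, 0.04892361909151077), 0.05105545371770859)
rod [(0.5, np.float64(0.0564)), (0.52, np.float64(0.0571)), (0.54, np.float64(0.059)), (0.56, np.float64(0.0595)), (0.58, np.float64(0.0612))] 162
lever [0.6165 0.0512] [0.6883 0.1127]
ball [0.6791 0.1025 0.1886] 60
boss [0.6317 0.0645 0.1811] [0.6165 0.0512 0.1707] [0.6429 0.0762 0.1889]
1.5
```

>>> {"fn": "drive_tool", "kwargs": {"commands": [{"tx": 1,"ty": -1,"rz": -1,"grip": 1},{"tx": 1,"ty": -1,"rz": -1,"grip": 1},{"tx": 1,"ty": -1,"rz": -1,"grip": 1},{"tx": 1,"ty": -1,"rz": -1,"grip": 1},{"tx": 1,"ty": -1,"rz": -1,"grip": 1},{"tx": 1,"ty": -1,"rz": -1,"grip": 1},{"tx": 1,"ty": -1,"rz": -1,"grip": 1},{"tx": 1,"ty": -1,"rz": -1,"grip": 1},{"tx": 1,"ty": -1,"rz": -1,"grip": 1},{"tx": 1,"ty": -1,"rz": -1,"grip": 1}], "grip_force": 40}}

```text
validation failed for argument at $.co...
```

>>> {"fn": "drive_tool", "kwargs": {"commands": [{"tx": 0.9,"ty": -0.9,"tz": 0.0,"rx": 0.0,"ry": 0.0,"rz": -0.9,"grip": 1.0}], "grip_force": 40}}

```text
clock: 1.62
tcp_pos: [0.1996, 0.6326, 0.2311]
orientation: [-0.624, -3.077, -0.001]
contact_force: [0.1, -0.1, 0.6]
grip_width: 0.0696
```

>>> {"fn": "drive_tool", "kwargs": {"commands": [{"tx": 0.6,"ty": -1,"rz": -0.8,"grip": 1},{"tx": 0.6,"ty": -1,"rz": -0.8,"grip": 1},{"tx": 0.6,"ty": -1,"rz": -0.8,"grip": 1},{"tx": 0.6,"ty": -1,"rz": -0.8,"grip": 1},{"tx": 0.6,"ty": -1,"rz": -0.8,"grip": 1},{"tx": 0.6,"ty": -1,"rz": -0.8,"grip": 1},{"tx": 0.6,"ty": -1,"rz": -0.8,"grip": 1},{"tx": 0.6,"ty": -1,"rz": -0.8,"grip": 1},{"tx": 0.6,"ty": -1,"rz": -0.8,"grip": 1},{"tx": 0.6,"ty": -1,"rz": -0.8,"grip": 1}]}}

```text
validation failed for argument at $.co...
```

>>> {"fn": "drive_tool", "kwargs": {"commands": [{"tx": 0.6,"ty": -0.95,"tz": 0,"rx": 0,"ry": 0,"rz": -0.8,"grip": 1},{"tx": 0.6,"ty": -0.95,"tz": 0,"rx": 0,"ry": 0,"rz": -0.8,"grip": 1},{"tx": 0.6,"ty": -0.95,"tz": 0,"rx": 0,"ry": 0,"rz": -0.8,"grip": 1},{"tx": 0.6,"ty": -0.95,"tz": 0,"rx": 0,"ry": 0,"rz": -0.8,"grip": 1},{"tx": 0.6,"ty": -0.95,"tz": 0,"rx": 0,"ry": 0,"rz": -0.8,"grip": 1},{"tx": 0.6,"ty": -0.95,"tz": 0,"rx": 0,"ry": 0,"rz": -0.8,"grip": 1},{"tx": 0.6,"ty": -0.95,"tz": 0,"rx": 0,"ry": 0,"rz": -0.8,"grip": 1},{"tx": 0.6,"ty": -0.95,"tz": 0,"rx": 0,"ry": 0,"rz": -0.8,"grip": 1},{"tx": 0.6,"ty": -0.95,"tz": 0,"rx": 0,"ry": 0,"rz": -0.8,"grip": 1},{"tx": 0.6,"ty": -0.95,"tz": 0,"rx": 0,"ry": 0,"rz": -0.8,"grip": 1}]}}

```text
clock: 2.88
tcp_pos: [0.3222, 0.4409, 0.2315]
orientation: [-2.167, -2.275, -0.001]
contact_force: [0.6, 0.4, -0.4]
grip_width: -0.0001
```

>>> {"fn": "drive_tool", "kwargs": {"commands": [{"tx": 0.6,"ty": -0.95,"tz": 0,"rx": 0,"ry": 0,"rz": 0,"grip": 1},{"tx": 0.6,"ty": -0.95,"tz": 0,"rx": 0,"ry": 0,"rz": 0,"grip": 1},{"tx": 0.6,"ty": -0.95,"tz": 0,"rx": 0,"ry": 0,"rz": 0,"grip": 1},{"tx": 0.6,"ty": -0.95,"tz": 0,"rx": 0,"ry": 0,"rz": 0,"grip": 1},{"tx": 0.6,"ty": -0.95,"tz": 0,"rx": 0,"ry": 0,"rz": 0,"grip": 1},{"tx": 0.6,"ty": -0.95,"tz": 0,"rx": 0,"ry": 0,"rz": 0,"grip": 1},{"tx": 0.6,"ty": -0.95,"tz": 0,"rx": 0,"ry": 0,"rz": 0,"grip": 1},{"tx": 0.6,"ty": -0.95,"tz": 0,"rx": 0,"ry": 0,"rz": 0,"grip": 1},{"tx": 0.6,"ty": -0.95,"tz": 0,"rx": 0,"ry": 0,"rz": 0,"grip": 1},{"tx": 0.6,"ty": -0.95,"tz": 0,"rx": 0,"ry": 0,"rz": 0,"grip": 1}]}}

```text
clock: 4.12
tcp_pos: [0.4423, 0.2506, 0.2314]
orientation: [-2.159, -2.282, -0.001]
contact_force: [-0.6, 0.1, 1.4]
grip_width: 0.0002
```

>>> {"fn": "drive_tool", "kwargs": {"commands": [{"tx": 0.6,"ty": -0.95,"tz": 0,"rx": 0,"ry": 0,"rz": 0,"grip": 1},{"tx": 0.6,"ty": -0.95,"tz": 0,"rx": 0,"ry": 0,"rz": 0,"grip": 1},{"tx": 0.6,"ty": -0.95,"tz": 0,"rx": 0,"ry": 0,"rz": 0,"grip": 1},{"tx": 0.6,"ty": -0.95,"tz": 0,"rx": 0,"ry": 0,"rz": 0,"grip": 1},{"tx": 0.6,"ty": -0.95,"tz": 0,"rx": 0,"ry": 0,"rz": 0,"grip": 1},{"tx": 0.6,"ty": -0.95,"tz": 0,"rx": 0,"ry": 0,"rz": 0,"grip": 1},{"tx": 0,"ty": 0,"tz": 0,"rx": 0,"ry": 0,"rz": 0,"grip": 1}]}}

```text
clock: 5.0
tcp_pos: [0.5145, 0.1356, 0.2315]
orientation: [2.164, 2.277, 0.0]
contact_force: [0.4, 0.7, 0.1]
grip_width: 0.0002
```

>>> {"fn": "drive_tool", "kwargs": {"commands": [{"tx": 0.3,"ty": 0,"tz": -1,"rx": 0,"ry": 0,"rz": 0,"grip": 1},{"tx": 0,"ty": 0,"tz": -1,"rx": 0,"ry": 0,"rz": 0,"grip": 1},{"tx": 0,"ty": 0,"tz": -1,"rx": 0,"ry": 0,"rz": 0,"grip": 1},{"tx": 0,"ty": 0,"tz": -1,"rx": 0,"ry": 0,"rz": 0,"grip": 1},{"tx": 0,"ty": 0,"tz": -1,"rx": 0,"ry": 0,"rz": 0,"grip": 1},{"tx": 0,"ty": -1,"tz": 0,"rx": 0,"ry": 0,"rz": 0,"grip": 1},{"tx": 0,"ty": -1,"tz": 0,"rx": 0,"ry": 0,"rz": 0,"grip": 1},{"tx": 0,"ty": -0.4,"tz": 0,"rx": 0,"ry": 0,"rz": 0,"grip": 1},{"tx": 0,"ty": 0,"tz": 0,"rx": 0,"ry": 0,"rz": 0,"grip": 1}]}}

```text
clock: 6.12
tcp_pos: [0.5202, 0.0885, 0.132]
orientation: [2.165, 2.276, 0.002]
contact_force: [-0.4, 0.6, -0.3]
grip_width: 0.0002
```

```bash
cat > plan.py <<'E'
import numpy as np,sys
C=np.array([.627,.063])
def plan(p,th0,th1,n,rad=.107,d=.017):
    for i in range(n+1):
        t=np.radians(th0+(th1-th0)*i/n)
        q=C+rad*np.array([np.cos(t),np.sin(t)])+d*np.array([np.sin(t),-np.cos(t)])
        print(i,np.round(np.degrees(t),1),q.round(4),((q-p)/.02).round(2)); p=q
E
python3 - <<'E'
from h import *
from plan import *
o=status.get_obs(); print(o['tcp_pos'],o['contact_force'])
plan(o['tcp_pos'][:2],183.5,261.5,13)
f=grab('scene','s2.png'); cv2.imwrite('pics/s2.png',cv2.resize(f['frame'][60:290,200:520],None,fx=2.4,fy=2.4))
E
```

```text
[0.52019754 0.08845952 0.13202639] [-0.37725585  0.61457274 -0.30917158]
0 183.5 [0.5192 0.0734] [-0.05 -0.75]
1 189.5 [0.5187 0.0621] [-0.03 -0.57]
2 195.5 [0.5193 0.0508] [ 0.03 -0.57]
3 201.5 [0.5212 0.0396] [ 0.09 -0.56]
4 207.5 [0.5242 0.0287] [ 0.15 -0.55]
5 213.5 [0.5284 0.0181] [ 0.21 -0.53]
6 219.5 [0.5336 0.0081] [ 0.26 -0.5 ]
7 225.5 [ 0.5399 -0.0014] [ 0.31 -0.47]
8 231.5 [ 0.5471 -0.0102] [ 0.36 -0.44]
9 237.5 [ 0.5552 -0.0181] [ 0.4 -0.4]
10 243.5 [ 0.564  -0.0252] [ 0.44 -0.35]
11 249.5 [ 0.5736 -0.0313] [ 0.48 -0.3 ]
12 255.5 [ 0.5838 -0.0363] [ 0.51 -0.25]
13 261.5 [ 0.5944 -0.0403] [ 0.53 -0.2 ]
```

View pics/s2.png

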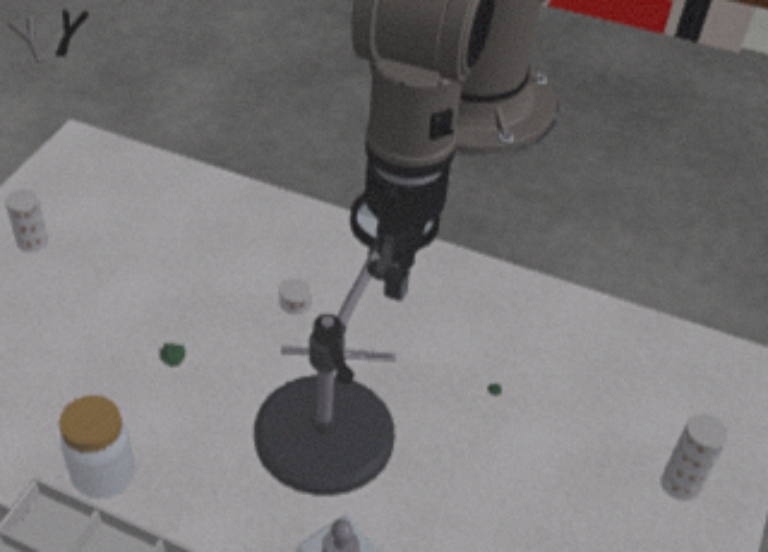

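The fingertip at picture (397,285) stands beside the rod on the far side from the stone, and nothing else is near it. I'll start the arc.

>>> {"fn": "drive_tool", "kwargs": {"commands": [{"tx": -0.05,"ty": -0.75,"tz": 0,"rx": 0,"ry": 0,"rz": 0,"grip": 1},{"tx": -0.03,"ty": -0.57,"tz": 0,"rx": 0,"ry": 0,"rz": 0.75,"grip": 1},{"tx": 0.03,"ty": -0.57,"tz": 0,"rx": 0,"ry": 0,"rz": 0.75,"grip": 1},{"tx": 0.09,"ty": -0.56,"tz": 0,"rx": 0,"ry": 0,"rz": 0.75,"grip": 1},{"tx": 0,"ty": 0,"tz": 0,"rx": 0,"ry": 0,"rz": 0,"grip": 1}]}}

```text
clock: 6.8
tcp_pos: [0.5206, 0.0392, 0.1314]
orientation: [1.783, 2.587, -0.0]
contact_force: [1.2, -1.1, -0.7]
grip_width: 0.0004
```

Run:
```python
from meas import *
f,L,H=measure('top','3')
cv2.imwrite('pics/top3c.png',cv2.resize(f['frame'][100:300,200:440],None,fx=2.5,fy=2.5))
```

```text
top green 73 [ 0.6066 -0.1365] [360.7397 186.8082]
top green 21 [0.4887 0.2042] [244. 229.]
base circ (array([0.6289, 0.0614]), np.float64(0.07147529766601794)) ((0.6252620816230774, 0.062063999474048615), 0.07475011050701141)
```

View pics/top3c.png

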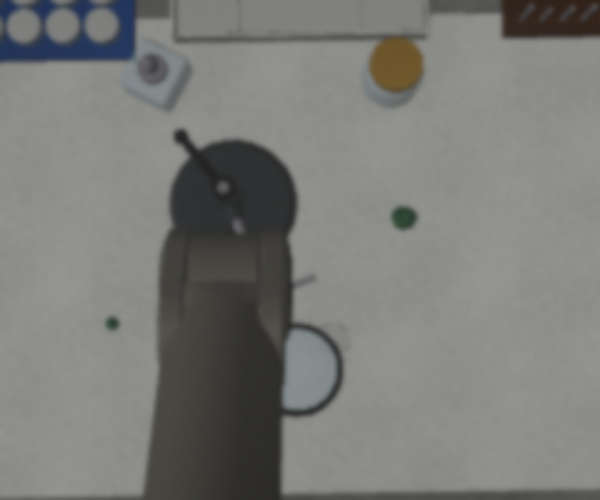

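The lens is swinging with the fingertip: its rim is now around (300,370) in the crop, and the base hasn't moved. I'll continue the arc.

>>> {"fn": "drive_tool", "kwargs": {"commands": [{"tx": 0.15,"ty": -0.55,"tz": 0,"rx": 0,"ry": 0,"rz": 0.75,"grip": 1},{"tx": 0.21,"ty": -0.53,"tz": 0,"rx": 0,"ry": 0,"rz": 0.75,"grip": 1},{"tx": 0.26,"ty": -0.5,"tz": 0,"rx": 0,"ry": 0,"rz": 0.75,"grip": 1},{"tx": 0.31,"ty": -0.47,"tz": 0,"rx": 0,"ry": 0,"rz": 0.75,"grip": 1},{"tx": 0.36,"ty": -0.44,"tz": 0,"rx": 0,"ry": 0,"rz": 0.75,"grip": 1},{"tx": 0.4,"ty": -0.4,"tz": 0,"rx": 0,"ry": 0,"rz": 0.75,"grip": 1},{"tx": 0.44,"ty": -0.35,"tz": 0,"rx": 0,"ry": 0,"rz": 0.75,"grip": 1},{"tx": 0.48,"ty": -0.3,"tz": 0,"rx": 0,"ry": 0,"rz": 0.75,"grip": 1},{"tx": 0,"ty": 0,"tz": 0,"rx": 0,"ry": 0,"rz": 0,"grip": 1}]}}

```text
clock: 7.98
tcp_pos: [0.5732, -0.0304, 0.1312]
orientation: [0.577, 3.088, -0.0]
contact_force: [-0.4, -0.2, 0.3]
grip_width: 0.0001
```

```bash
cat > look.py <<'E'
from meas import *
import sys
tag=sys.argv[1]
f,L,H=measure('top',tag)
cv2.imwrite('pics/top%sc.png'%tag,cv2.resize(f['frame'][100:300,200:440],None,fx=2.5,fy=2.5))
for c in ['top','scene']:
    if c=='scene': f=grab(c,'scene%s.png'%tag); cv2.imwrite('pics/scene%sc.png'%tag,cv2.resize(f['frame'][90:300,200:440],None,fx=2.4,fy=2.4))
    for d in spotter.masks_of(c,'lens')[:2]:
        P=cloud(f,d['mask']); P=P[(P[:,2]>.135)&(P[:,2]<.155)]
        if len(P)<10: continue
        # clean largest blob around median
        q=P[np.hypot(*(P[:,:2]-np.median(P[:,:2],0)).T)<.06]
        e=cv2.minEnclosingCircle(q[:,:2].astype(np.float32))
        x,y=e[0]; print(c,'lens',round(d['confidence'],2),len(q),q.mean(0)[:2],e, 'ang',np.degrees(np.arctan2(y-.063,x-.627))%360)
o=status.get_obs();print(o['clock'],o['tcp_pos'],o['contact_force'])
E
python3 look.py 4
```

```text
top green 26 [ 0.6019 -0.1358] [360.5385 188.4231]
top green 21 [0.4887 0.2042] [244. 229.]
base circ (array([0.6258, 0.063 ]), np.float64(0.0732608659882218)) ((0.6254842877388, 0.06246746703982353), 0.07428636401891708)
top lens 0.82 687 [ 0.554 -0.13 ] ((0.5545493960380554, -0.12595295906066895), 0.041922371834516525) ang 249.02157969349088
scene lens 0.63 543 [ 0.5563 -0.1246] ((0.5549665093421936, -0.12331285327672958), 0.04373865947127342) ang 248.8621761220911
8.175 [ 0.5725 -0.0296  0.1312] [0.9568 0.2317 0.399 ]
```

View pics/top4c.png

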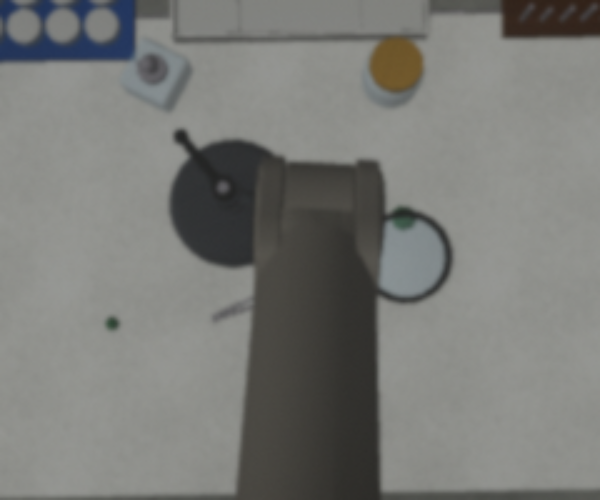

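Run:
```python
from plan import *
p=np.array([.5729,-.0310])
plan(p,249,264,5)
```

```text
0 249.0 [ 0.5728 -0.0308] [-0.01  0.01]
1 252.0 [ 0.5778 -0.0335] [ 0.25 -0.14]
2 255.0 [ 0.5829 -0.036 ] [ 0.26 -0.12]
3 258.0 [ 0.5881 -0.0381] [ 0.26 -0.11]
4 261.0 [ 0.5935 -0.04  ] [ 0.27 -0.09]
5 264.0 [ 0.5989 -0.0416] [ 0.27 -0.08]
```

>>> {"fn": "drive_tool", "kwargs": {"commands": [{"tx": 0.25,"ty": -0.14,"tz": 0,"rx": 0,"ry": 0,"rz": 0.37,"grip": 1},{"tx": 0.26,"ty": -0.12,"tz": 0,"rx": 0,"ry": 0,"rz": 0.37,"grip": 1},{"tx": 0.26,"ty": -0.11,"tz": 0,"rx": 0,"ry": 0,"rz": 0.37,"grip": 1},{"tx": 0.27,"ty": -0.09,"tz": 0,"rx": 0,"ry": 0,"rz": 0.37,"grip": 1},{"tx": 0.14,"ty": -0.04,"tz": 0,"rx": 0,"ry": 0,"rz": 0.18,"grip": 1},{"tx": 0.13,"ty": -0.04,"tz": 0,"rx": 0,"ry": 0,"rz": 0.18,"grip": 1},{"tx": 0,"ty": 0,"tz": 0,"rx": 0,"ry": 0,"rz": 0,"grip": 1},{"tx": 0,"ty": 0,"tz": 0,"rx": 0,"ry": 0,"rz": 0,"grip": 1}]}}

```text
clock: 9.18
tcp_pos: [0.5991, -0.0411, 0.1314]
orientation: [0.173, 3.137, 0.0]
contact_force: [0.2, 0.3, -0.7]
grip_width: 0.0001
```

```bash
python3 look.py 5
```

```text
top green 49 [ 0.6066 -0.1368] [360.8571 186.8367]
top green 21 [0.4887 0.2042] [244. 229.]
base circ (array([0.6262, 0.0652]), np.float64(0.07175952917033158)) ((0.6258471012115479, 0.06295500695705414), 0.07452392578125)
top lens 0.69 634 [ 0.6028 -0.144 ] ((0.603531002998352, -0.13680297136306763), 0.04269801452755928) ang 263.30069519015063
scene lens 0.94 586 [ 0.6054 -0.1365] ((0.6053529977798462, -0.1348411738872528), 0.04406433179974556) ang 263.75576077514586
9.375 [ 0.5991 -0.0411  0.1314] [-0.3568 -0.3687  0.2893]
```

View pics/top5c.png

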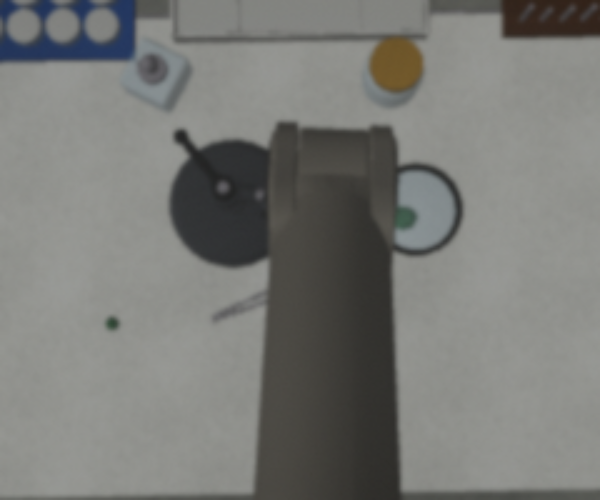

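View pics/scene5c.png

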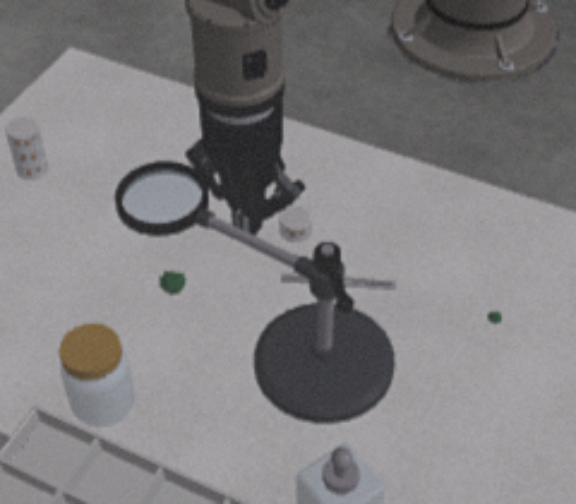

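>>> {"fn": "drive_tool", "kwargs": {"commands": [{"tx": -0.5,"ty": 0,"tz": 0,"rx": 0,"ry": 0,"rz": 0,"grip": 1},{"tx": -1,"ty": 0,"tz": 0,"rx": 0,"ry": 0,"rz": 0,"grip": 1},{"tx": -0.5,"ty": 0,"tz": 1,"rx": 0,"ry": 0,"rz": 0,"grip": 1},{"tx": 0,"ty": 0,"tz": 1,"rx": 0,"ry": 0,"rz": 0,"grip": 1},{"tx": 0,"ty": 0,"tz": 1,"rx": 0,"ry": 0,"rz": 0,"grip": 1},{"tx": 0,"ty": 0,"tz": 1,"rx": 0,"ry": 0,"rz": 0,"grip": 1},{"tx": 0,"ty": 0,"tz": 1,"rx": 0,"ry": 0,"rz": 0,"grip": 1},{"tx": 0,"ty": 0,"tz": 0,"rx": 0,"ry": 0,"rz": 0,"grip": 1}]}}

```text
clock: 10.38
tcp_pos: [0.5595, -0.0412, 0.2326]
orientation: [0.172, 3.134, 0.001]
contact_force: [-0.2, 0.4, 0.2]
grip_width: -0.0001
```

```bash
python3 look.py 6; python3 -c "
from h import *
o=status.get_obs();print(o['joints'],o['orientation'])"
```

```text
top green 21 [0.4887 0.2042] [244. 229.]
base circ (array([0.6257, 0.0625]), np.float64(0.07358841467390626)) ((0.6256466507911682, 0.06270182877779007), 0.07428640127182007)
top lens 0.84 425 [ 0.6036 -0.1521] ((0.6035670638084412, -0.14165639877319336), 0.04030231386423111) ang 263.46814036832814
scene lens 0.66 582 [ 0.605  -0.1357] ((0.6047640442848206, -0.13593623042106628), 0.043654464185237885) ang 263.6222770778038
scene lens 0.22 952 [ 0.6108 -0.1285] ((0.6156758666038513, -0.12090060859918594), 0.059514500200748444) ang 266.4763202925355
10.575 [ 0.5582 -0.0411  0.2302] [0.345  0.0924 0.4113]
[-0.19057378  0.29011796  0.18679882  1.84550782 -0.06261951  1.01343648
  1.48297178] [-1.72072546e-01 -3.13506846e+00  2.17541192e-04]
```

View pics/scene6c.png

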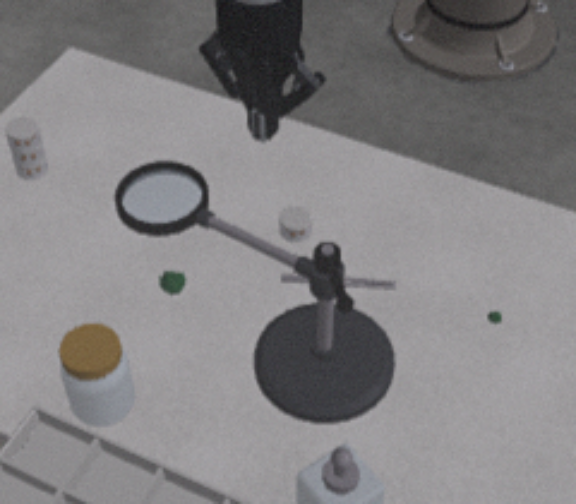

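The view is unchanged after backing off: the lens sits at (162,198) and the lever ball near (345,303). The lens angle is 263.5°, against 264.2° for the stone. Next is the lever.

>>> {"fn": "drive_tool", "kwargs": {"commands": [{"tx": 0.47,"ty": 0.97,"tz": 0,"rx": 0,"ry": 0,"rz": -0.62,"grip": 1},{"tx": 0.47,"ty": 0.97,"tz": 0,"rx": 0,"ry": 0,"rz": -0.62,"grip": 1},{"tx": 0.47,"ty": 0.97,"tz": 0,"rx": 0,"ry": 0,"rz": -0.62,"grip": 1},{"tx": 0.47,"ty": 0.97,"tz": 0,"rx": 0,"ry": 0,"rz": -0.62,"grip": 1},{"tx": 0.47,"ty": 0.97,"tz": 0,"rx": 0,"ry": 0,"rz": -0.62,"grip": 1},{"tx": 0.47,"ty": 0.97,"tz": 0,"rx": 0,"ry": 0,"rz": -0.62,"grip": 1},{"tx": 0.47,"ty": 0.97,"tz": 0,"rx": 0,"ry": 0,"rz": -0.62,"grip": 1},{"tx": 0.47,"ty": 0.97,"tz": 0,"rx": 0,"ry": 0,"rz": -0.62,"grip": 1},{"tx": 0.47,"ty": 0.97,"tz": 0,"rx": 0,"ry": 0,"rz": -0.62,"grip": 1},{"tx": 0,"ty": 0,"tz": 0,"rx": 0,"ry": 0,"rz": 0,"grip": 1}]}}

```text
clock: 11.82
tcp_pos: [0.6432, 0.1355, 0.2298]
orientation: [-1.345, -2.838, 0.001]
contact_force: [0.2, -0.7, 0.3]
grip_width: 0.0004
```

>>> {"fn": "drive_tool", "kwargs": {"commands": [{"tx": 0,"ty": 0,"tz": -1,"rx": 0,"ry": 0,"rz": 0,"grip": 1},{"tx": 0,"ty": 0,"tz": -1,"rx": 0,"ry": 0,"rz": 0,"grip": 1},{"tx": 0,"ty": 0,"tz": -1,"rx": 0,"ry": 0,"rz": 0,"grip": 1},{"tx": 0,"ty": 0,"tz": 0,"rx": 0,"ry": 0,"rz": 0,"grip": 1}]}}

```text
clock: 12.32
tcp_pos: [0.6421, 0.1328, 0.1689]
orientation: [-1.349, -2.834, 0.005]
contact_force: [0.2, 0.1, 0.5]
grip_width: -0.0005
```

Run:
```python
from h import *
o=status.get_obs(); print(o['tcp_pos'],o['orientation'],o['contact_force'],o['joints'])
C=np.array([.627,.063]); p=o['tcp_pos'][:2]
for ph in [38.7]+list(np.arange(32.7,-80,-6)):
    t=np.radians(ph); q=C+.057*np.array([np.cos(t),np.sin(t)])+.019*np.array([-np.sin(t),np.cos(t)])
    print(round(ph,1),q.round(4),((q-p)/.02).round(2)); p=q
f=grab('scene','s7.png'); cv2.imwrite('pics/s7.png',cv2.resize(f['frame'][90:300,200:440],None,fx=2.4,fy=2.4))
```

```text
[0.64206335 0.13284453 0.16891047] [-1.34914965 -2.83365858  0.00464902] [0.23653999 0.14654177 0.45449748] [-0.49064127  0.51682051  0.2680923   1.67409599 -0.1583648   0.97636392
  0.51564546]
38.7 [0.6596 0.1135] [ 0.88 -0.97]
32.7 [0.6647 0.1098] [ 0.25 -0.18]
26.7 [0.6694 0.1056] [ 0.23 -0.21]
20.7 [0.6736 0.1009] [ 0.21 -0.23]
14.7 [0.6773 0.0958] [ 0.19 -0.25]
8.7 [0.6805 0.0904] [ 0.16 -0.27]
2.7 [0.683  0.0847] [ 0.13 -0.29]
-3.3 [0.685  0.0787] [ 0.1 -0.3]
-9.3 [0.6863 0.0725] [ 0.07 -0.31]
-15.3 [0.687  0.0663] [ 0.03 -0.31]
-21.3 [0.687 0.06 ] [ 0.   -0.31]
-27.3 [0.6864 0.0537] [-0.03 -0.31]
-33.3 [0.6851 0.0476] [-0.06 -0.31]
-39.3 [0.6831 0.0416] [-0.1 -0.3]
-45.3 [0.6806 0.0358] [-0.13 -0.29]
-51.3 [0.6775 0.0304] [-0.16 -0.27]
-57.3 [0.6738 0.0253] [-0.18 -0.25]
-63.3 [0.6696 0.0206] [-0.21 -0.23]
-69.3 [0.6649 0.0164] [-0.23 -0.21]
-75.3 [0.6598 0.0127] [-0.25 -0.19]
```

View pics/s7.png

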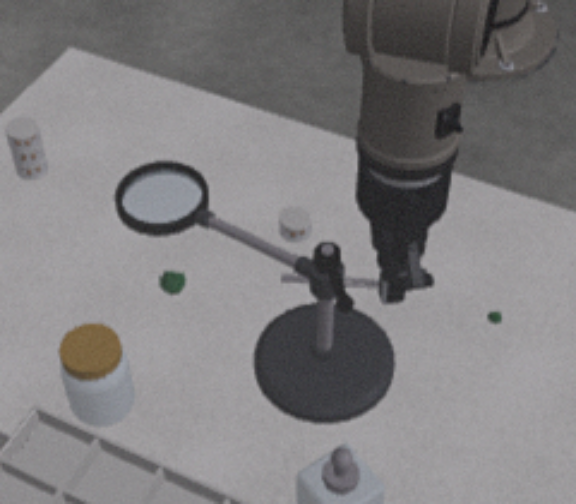

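The fingertip (395,295) is beside the lever ball on its anticlockwise side, clear of everything. I'll push clockwise along the arc.

>>> {"fn": "drive_tool", "kwargs": {"commands": [{"tx": 0.88,"ty": -0.97,"tz": 0,"rx": 0,"ry": 0,"rz": 0,"grip": 1},{"tx": 0.25,"ty": -0.18,"tz": 0,"rx": 0,"ry": 0,"rz": -0.75,"grip": 1},{"tx": 0.23,"ty": -0.21,"tz": 0,"rx": 0,"ry": 0,"rz": -0.75,"grip": 1},{"tx": 0.21,"ty": -0.23,"tz": 0,"rx": 0,"ry": 0,"rz": -0.75,"grip": 1},{"tx": 0.19,"ty": -0.25,"tz": 0,"rx": 0,"ry": 0,"rz": -0.75,"grip": 1},{"tx": 0,"ty": 0,"tz": 0,"rx": 0,"ry": 0,"rz": 0,"grip": 1}]}}

```text
clock: 13.12
tcp_pos: [0.6795, 0.0965, 0.1722]
orientation: [1.909, 2.493, 0.002]
contact_force: [0.6, 0.3, 0.7]
grip_width: 0.0001
```

```bash
python3 look.py 8; python3 -c "
import cv2,numpy as np
a=cv2.imread('pics/top8c.png');b=cv2.imread('pics/scene8c.png');cv2.imwrite('pics/b8.png',np.hstack([cv2.resize(a[:, :400],(320,400)),cv2.resize(b,(460,403))[:400]]))"
```

```text
top green 54 [ 0.6067 -0.1362] [360.6481 186.7963]
base circ (array([0.6247, 0.0557]), np.float64(0.06969154658308173)) ((0.6256816387176514, 0.061561211943626404), 0.0746578574180603)
top lens 0.57 757 [ 0.6037 -0.1366] ((0.6036168932914734, -0.1361178457736969), 0.041372280567884445) ang 263.3022321345998
scene lens 0.75 533 [ 0.6057 -0.1365] ((0.6035872101783752, -0.13710516691207886), 0.04065784439444542) ang 263.32659647008904
13.325 [0.6789 0.0969 0.1716] [-0.3167  0.4658  0.154 ]
```

View pics/b8.png

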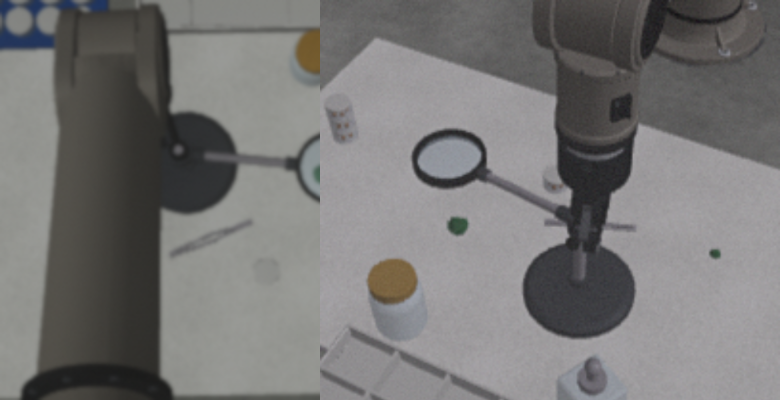

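The lever is turning and the lens has stayed at 263.3°. I'll continue.

>>> {"fn": "drive_tool", "kwargs": {"commands": [{"tx": 0.1,"ty": -0.29,"tz": 0,"rx": 0,"ry": 0,"rz": -0.75,"grip": 1},{"tx": 0.1,"ty": -0.29,"tz": 0,"rx": 0,"ry": 0,"rz": -0.75,"grip": 1},{"tx": 0.1,"ty": -0.3,"tz": 0,"rx": 0,"ry": 0,"rz": -0.75,"grip": 1},{"tx": 0.07,"ty": -0.31,"tz": 0,"rx": 0,"ry": 0,"rz": -0.75,"grip": 1},{"tx": 0.03,"ty": -0.31,"tz": 0,"rx": 0,"ry": 0,"rz": -0.75,"grip": 1},{"tx": 0,"ty": -0.31,"tz": 0,"rx": 0,"ry": 0,"rz": -0.75,"grip": 1},{"tx": -0.03,"ty": -0.31,"tz": 0,"rx": 0,"ry": 0,"rz": -0.75,"grip": 1},{"tx": -0.06,"ty": -0.31,"tz": 0,"rx": 0,"ry": 0,"rz": -0.75,"grip": 1},{"tx": -0.1,"ty": -0.3,"tz": 0,"rx": 0,"ry": 0,"rz": -0.75,"grip": 1},{"tx": 0,"ty": 0,"tz": 0,"rx": 0,"ry": 0,"rz": 0,"grip": 1}]}}

```text
clock: 14.58
tcp_pos: [0.6829, 0.0422, 0.1714]
orientation: [-2.834, -1.357, 0.0]
contact_force: [-0.0, 1.2, 0.0]
grip_width: 0.0001
```

```bash
python3 look.py 9; python3 -c "
import cv2,numpy as np
a=cv2.imread('pics/top9c.png');b=cv2.imread('pics/scene9c.png');cv2.imwrite('pics/b9.png',np.hstack([cv2.resize(a[:, :400],(320,400)),cv2.resize(b,(460,403))[:400]]))"
```

```text
top green 53 [ 0.607  -0.1358] [360.4906 186.6792]
base circ (array([0.6179, 0.0409]), np.float64(0.05627853639043715)) ((0.6202006340026855, 0.03879230096936226), 0.0691026821732521)
top lens 0.98 789 [ 0.6032 -0.1371] ((0.6039677858352661, -0.1362648606300354), 0.04264175891876221) ang 263.40667269512466
scene lens 0.7 601 [ 0.6058 -0.136 ] ((0.60826176404953, -0.13434834778308868), 0.04687393829226494) ang 264.57602370844575
14.775 [0.683  0.0424 0.1713] [ 1.0592 -0.0789 -0.1075]
```

View pics/b9.png

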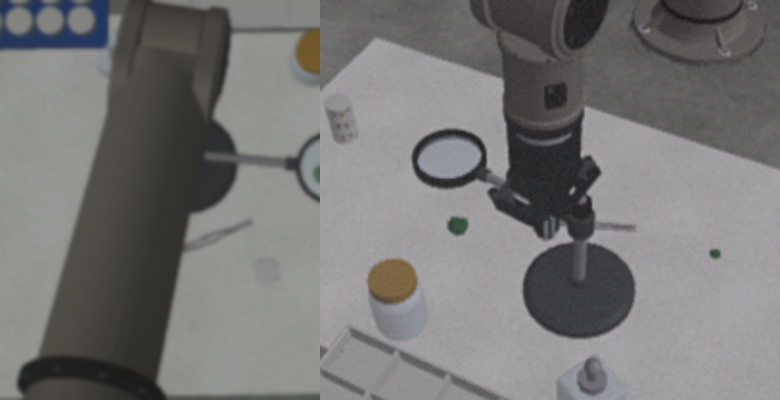

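Lens and base still hold. I'll go on in smaller pushes and watch the force for the stop.

>>> {"fn": "drive_tool", "kwargs": {"commands": [{"tx": -0.13,"ty": -0.29,"tz": 0,"rx": 0,"ry": 0,"rz": -0.75,"grip": 1},{"tx": -0.16,"ty": -0.27,"tz": 0,"rx": 0,"ry": 0,"rz": -0.75,"grip": 1},{"tx": 0,"ty": 0,"tz": 0,"rx": 0,"ry": 0,"rz": 0,"grip": 1}]}}

```text
clock: 15.15
tcp_pos: [0.6779, 0.0318, 0.1715]
orientation: [-2.959, -1.054, -0.002]
contact_force: [2.8, 1.9, 0.6]
grip_width: 0.0002
```

>>> {"fn": "drive_tool", "kwargs": {"commands": [{"tx": -0.09,"ty": -0.13,"tz": 0,"rx": 0,"ry": 0,"rz": -0.37,"grip": 1},{"tx": -0.09,"ty": -0.12,"tz": 0,"rx": 0,"ry": 0,"rz": -0.37,"grip": 1},{"tx": 0,"ty": 0,"tz": 0,"rx": 0,"ry": 0,"rz": 0,"grip": 1}]}}

```text
clock: 15.52
tcp_pos: [0.6756, 0.0265, 0.1719]
orientation: [3.008, 0.901, 0.006]
contact_force: [5.0, 0.4, -1.0]
grip_width: -0.0
```

```bash
python3 look.py 10
python3 - <<'E'
from h import *
w=grab('wrist','w10.png')
a=cv2.imread('pics/w10.png');b=cv2.imread('pics/scene10.png')[120:260,260:440]
cv2.imwrite('pics/b10.png',np.hstack([cv2.resize(a,(480,300))[:300],cv2.resize(b,(310,241))[:241] if 0 else cv2.resize(b,(310,300))]))
E
```

```text
top green 52 [ 0.6064 -0.136 ] [360.5577 186.8846]
base circ (array([0.6172, 0.0361]), np.float64(0.05403362031166845)) ((0.6124345064163208, 0.022824525833129883), 0.062227144837379456)
top lens 0.59 773 [ 0.5903 -0.1375] ((0.5902794599533081, -0.13773247599601746), 0.04149862006306648) ang 259.6333501978557
scene lens 0.86 617 [ 0.592  -0.1384] ((0.5931017994880676, -0.13898783922195435), 0.04537929967045784) ang 260.47322878422244
15.725 [0.6756 0.0265 0.172 ] [ 6.4262  1.0754 -1.3818]
```

View pics/b10.png

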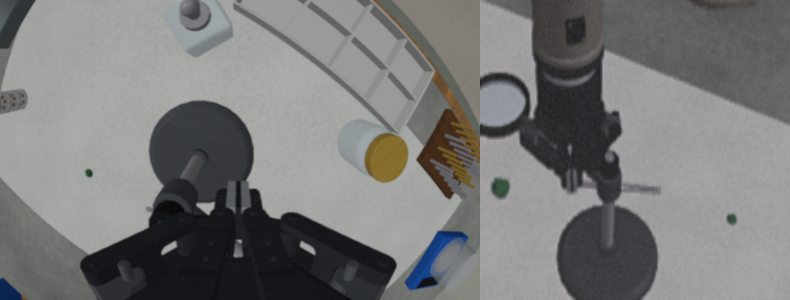

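Pushing against the stop moved the lens about 13 mm clockwise, to (0.591,-0.138) against the stone at (0.607,-0.136). I'll back off the lever and re-measure.

>>> {"fn": "drive_tool", "kwargs": {"commands": [{"tx": 0.3,"ty": 0.3,"tz": 0,"rx": 0,"ry": 0,"rz": 0,"grip": 1},{"tx": 0.7,"ty": 0.5,"tz": 0,"rx": 0,"ry": 0,"rz": 0,"grip": 1},{"tx": 0.5,"ty": 0.3,"tz": 1,"rx": 0,"ry": 0,"rz": 0,"grip": 1},{"tx": 0,"ty": 0,"tz": 1,"rx": 0,"ry": 0,"rz": 0,"grip": 1},{"tx": 0,"ty": 0,"tz": 1,"rx": 0,"ry": 0,"rz": 0,"grip": 1},{"tx": -0.5,"ty": -1,"tz": 0.3,"rx": 0,"ry": 0,"rz": 1,"grip": 1},{"tx": -1,"ty": -1,"tz": 0,"rx": 0,"ry": 0,"rz": 1,"grip": 1},{"tx": -1,"ty": -1,"tz": 0,"rx": 0,"ry": 0,"rz": 1,"grip": 1},{"tx": -1,"ty": -1,"tz": 0,"rx": 0,"ry": 0,"rz": 1,"grip": 1},{"tx": -1,"ty": 0,"tz": 0,"rx": 0,"ry": 0,"rz": 1,"grip": 1}]}}

```text
clock: 17.02
tcp_pos: [0.6123, -0.0353, 0.2385]
orientation: [2.521, 1.873, -0.0]
contact_force: [0.1, 1.0, 0.7]
grip_width: 0.0001
```

>>> {"fn": "drive_tool", "kwargs": {"commands": [{"tx": -1,"ty": 0,"tz": 0,"rx": 0,"ry": 0,"rz": 1,"grip": 1},{"tx": -1,"ty": 0,"tz": 0,"rx": 0,"ry": 0,"rz": 1,"grip": 1},{"tx": -1,"ty": 0,"tz": 0,"rx": 0,"ry": 0,"rz": 1,"grip": 1},{"tx": -0.5,"ty": 0,"tz": 0,"rx": 0,"ry": 0,"rz": 1,"grip": 1},{"tx": 0,"ty": 0,"tz": 0,"rx": 0,"ry": 0,"rz": 1,"grip": 1},{"tx": 0,"ty": 0,"tz": 0,"rx": 0,"ry": 0,"rz": 1,"grip": 1},{"tx": 0,"ty": 0,"tz": 0,"rx": 0,"ry": 0,"rz": 0,"grip": 1}]}}

```text
clock: 17.9
tcp_pos: [0.5433, -0.0328, 0.2381]
orientation: [1.546, 2.735, 0.001]
contact_force: [-0.8, -0.2, -0.6]
grip_width: -0.0001
```

```bash
cat > lev.py <<'E'
from h import *
for c in ['top','scene']:
    f=grab(c,'lev.png'); C=cloud(f,np.ones((400,640),bool))
    H=C[(C[:,2]>.166)&(C[:,2]<.2)&(np.hypot(C[:,0]-.627,C[:,1]-.063)<.085)]
    bo=H[np.hypot(H[:,0]-.627,H[:,1]-.063)<.016].mean(0); 
    b=H[np.hypot(H[:,0]-bo[0],H[:,1]-bo[1])>.04]
    if len(b): d=b.mean(0)-bo; print(c,'boss',bo.round(4),'ball',b.mean(0).round(4),len(b),'lever ang',np.degrees(np.arctan2(d[1],d[0])))
E
python3 look.py 11; python3 lev.py; python3 -c "
from h import *
o=status.get_obs();print(o['joints'],o['orientation'])
a=cv2.imread('pics/top11c.png');b=cv2.imread('pics/scene11c.png');cv2.imwrite('pics/b11.png',np.hstack([cv2.resize(a[:, :480],(384,400)),cv2.resize(b,(410,400))]))"
```

```text
top green 25 [ 0.6064 -0.1415] [362.44 186.88]
top green 21 [0.4887 0.2042] [244. 229.]
base circ (array([0.6251, 0.0595]), np.float64(0.07357770098561724)) ((0.6251773834228516, 0.0593029260635376), 0.07429024577140808)
scene lens 0.8 558 [ 0.5914 -0.1387] ((0.5892265439033508, -0.13934585452079773), 0.04170871153473854) ang 259.42586642449595
18.1 [ 0.5435 -0.0323  0.2375] [-0.0015 -0.5387 -0.6822]
top boss [0.6251 0.0588 0.1829] ball [0.6628 0.0148 0.1876] 66 lever ang -49.426018584500675
scene boss [0.6321 0.0623 0.1799] ball [0.6679 0.0174 0.187 ] 79 lever ang -51.45774844392881
[-0.41394319  0.26706008  0.43355226  1.88571323 -0.13065332  1.01639825
  0.61772807] [ 1.54480597e+00  2.73552863e+00 -1.62023085e-04]
```

View pics/b11.png

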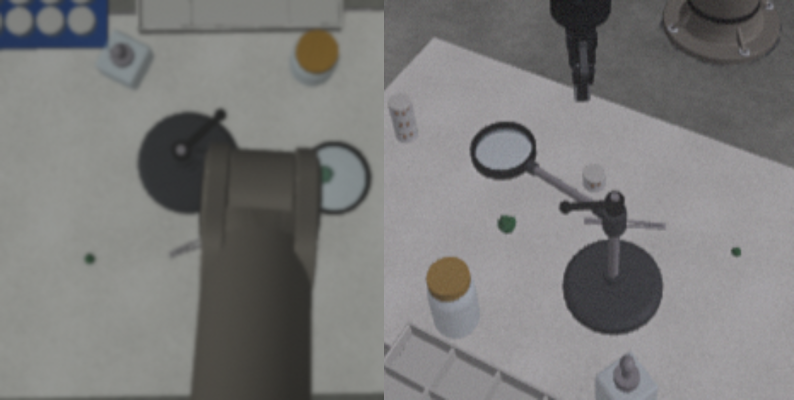

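In the picture the lever now points to world -50°, lying to the right at (568,207). The base has slid only about 3 mm, and the lens is about 16 mm short of the stone (259.6°, needs 264.2°). I'll push the outer rim gently from its -x side. That long lever arm keeps the force on the stand low.

>>> {"fn": "drive_tool", "kwargs": {"commands": [{"tx": -0.33,"ty": -0.9,"tz": 0,"rx": 0,"ry": 0,"rz": 1,"grip": 1},{"tx": -0.33,"ty": -0.9,"tz": 0,"rx": 0,"ry": 0,"rz": 1,"grip": 1},{"tx": -0.33,"ty": -0.9,"tz": 0,"rx": 0,"ry": 0,"rz": 1,"grip": 1},{"tx": -0.33,"ty": -0.9,"tz": 0,"rx": 0,"ry": 0,"rz": 1,"grip": 1},{"tx": 0,"ty": -0.9,"tz": 0,"rx": 0,"ry": 0,"rz": 1,"grip": 1},{"tx": 0,"ty": -0.9,"tz": 0,"rx": 0,"ry": 0,"rz": 1,"grip": 1},{"tx": 0,"ty": 0,"tz": 0,"rx": 0,"ry": 0,"rz": 0.5,"grip": 1},{"tx": 0,"ty": 0,"tz": 0,"rx": 0,"ry": 0,"rz": 0,"grip": 1}]}}

```text
clock: 19.2
tcp_pos: [0.5171, -0.1403, 0.2372]
orientation: [-0.19, -3.136, -0.0]
contact_force: [-0.1, 0.1, 0.3]
grip_width: 0.0004
```

>>> {"fn": "drive_tool", "kwargs": {"commands": [{"tx": 0,"ty": 0,"tz": -1,"rx": 0,"ry": 0,"rz": 0,"grip": 1},{"tx": 0,"ty": 0,"tz": -1,"rx": 0,"ry": 0,"rz": 0,"grip": 1},{"tx": 0,"ty": 0,"tz": -1,"rx": 0,"ry": 0,"rz": 0,"grip": 1},{"tx": 0,"ty": 0,"tz": -1,"rx": 0,"ry": 0,"rz": 0,"grip": 1},{"tx": 0,"ty": 0,"tz": -1,"rx": 0,"ry": 0,"rz": 0,"grip": 1},{"tx": 0,"ty": 0,"tz": -0.2,"rx": 0,"ry": 0,"rz": 0,"grip": 1},{"tx": 0,"ty": 0,"tz": 0,"rx": 0,"ry": 0,"rz": 0,"grip": 1}]}}

```text
clock: 20.08
tcp_pos: [0.5174, -0.1399, 0.1335]
orientation: [-0.188, -3.136, 0.0]
contact_force: [0.1, 0.7, 0.7]
grip_width: -0.0002
```

```bash
python3 look.py 12; python3 lev.py; python3 -c "
from h import *
a=cv2.imread('pics/top12c.png');b=cv2.imread('pics/scene12c.png');cv2.imwrite('pics/b12.png',np.hstack([cv2.resize(a[:, 120:],(384,400)),cv2.resize(b,(410,400))]))"
```

```text
top green 51 [ 0.6066 -0.1361] [360.6078 186.8235]
top green 21 [0.4887 0.2042] [244. 229.]
base circ (array([0.6255, 0.0595]), np.float64(0.0737603183275471)) ((0.6254180669784546, 0.05910620838403702), 0.07468461990356445)
top lens 0.79 496 [ 0.6003 -0.1312] ((0.5914834141731262, -0.13693827390670776), 0.040566638112068176) ang 259.9271792051853
scene lens 0.81 556 [ 0.5917 -0.1378] ((0.5910077095031738, -0.13851335644721985), 0.04165666550397873) ang 259.873189454841
20.275 [ 0.5178 -0.1402  0.1341] [ 0.6319 -0.3211 -0.3035]
top boss [0.6252 0.0588 0.1827] ball [0.6628 0.0148 0.1877] 66 lever ang -49.46916295712395
scene boss [0.6319 0.0623 0.1795] ball [0.6681 0.0175 0.1872] 79 lever ang -51.046665909088716
```

View pics/b12.png

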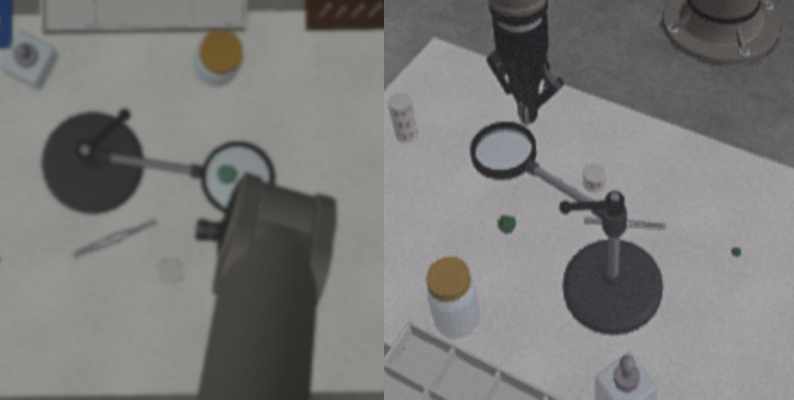

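>>> {"fn": "drive_tool", "kwargs": {"commands": [{"tx": 0.6,"ty": 0,"tz": 0,"rx": 0,"ry": 0,"rz": 0,"grip": 1},{"tx": 0.2,"ty": 0,"tz": 0,"rx": 0,"ry": 0,"rz": 0,"grip": 1},{"tx": 0.2,"ty": 0,"tz": 0,"rx": 0,"ry": 0,"rz": 0,"grip": 1},{"tx": 0.2,"ty": 0,"tz": 0,"rx": 0,"ry": 0,"rz": 0,"grip": 1},{"tx": 0.15,"ty": 0,"tz": 0,"rx": 0,"ry": 0,"rz": 0,"grip": 1},{"tx": 0,"ty": 0,"tz": 0,"rx": 0,"ry": 0,"rz": 0,"grip": 1}]}}

```text
clock: 21.12
tcp_pos: [0.5446, -0.14, 0.1333]
orientation: [0.187, 3.136, 0.0]
contact_force: [-0.3, -0.2, 0.2]
grip_width: 0.0
```

```bash
python3 look.py 13; python3 lev.py
```

```text
top green 32 [ 0.6073 -0.132 ] [359.1875 186.5938]
top green 21 [0.4887 0.2042] [244. 229.]
base circ (array([0.6253, 0.0591]), np.float64(0.0738755229533643)) ((0.6253246665000916, 0.05904772877693176), 0.07469508796930313)
top lens 0.51 258 [ 0.6118 -0.1186] ((0.6075045466423035, -0.12881869077682495), 0.03709494322538376) ang 264.1966824797976
scene lens 0.75 589 [ 0.6036 -0.139 ] ((0.6039741635322571, -0.138547882437706), 0.043559715151786804) ang 263.4825013218409
21.325 [ 0.5443 -0.14    0.1334] [ 0.0944 -0.1719 -0.6912]
top boss [0.6249 0.0589 0.1824] ball [0.6628 0.0148 0.1876] 66 lever ang -49.31912805349226
scene boss [0.6322 0.0621 0.1794] ball [0.6682 0.0173 0.1871] 78 lever ang -51.22678939210781
```

The lens is back within about 4 mm, and neither the stand nor the lever moved while the arm turned. One more small nudge, then I'll withdraw and gently re-test the lever against its stop.

>>> {"fn": "drive_tool", "kwargs": {"commands": [{"tx": 0.15,"ty": 0,"tz": 0,"rx": 0,"ry": 0,"rz": 0,"grip": 1},{"tx": 0,"ty": 0,"tz": 0,"rx": 0,"ry": 0,"rz": 0,"grip": 1},{"tx": -0.5,"ty": 0,"tz": 0,"rx": 0,"ry": 0,"rz": 0,"grip": 1},{"tx": -1,"ty": 0,"tz": 0,"rx": 0,"ry": 0,"rz": 0,"grip": 1},{"tx": 0,"ty": 0,"tz": 1,"rx": 0,"ry": 0,"rz": 0,"grip": 1},{"tx": 0,"ty": 0,"tz": 1,"rx": 0,"ry": 0,"rz": 0,"grip": 1},{"tx": 0,"ty": 0,"tz": 1,"rx": 0,"ry": 0,"rz": 0,"grip": 1},{"tx": 0,"ty": 0,"tz": 1,"rx": 0,"ry": 0,"rz": 0,"grip": 1},{"tx": 0,"ty": 0,"tz": 1,"rx": 0,"ry": 0,"rz": 0,"grip": 1},{"tx": 0,"ty": 0,"tz": 0.2,"rx": 0,"ry": 0,"rz": 0,"grip": 1}]}}

```text
clock: 22.68
tcp_pos: [0.5174, -0.1403, 0.2384]
orientation: [0.188, 3.134, 0.0]
contact_force: [0.0, 0.3, -0.3]
grip_width: -0.0003
```

```bash
python3 look.py 14
python3 - <<'E'
from h import *
C=np.array([.627,.060]); t=np.radians(-50)
for d in (.045,.019): print(d,C+.057*np.array([np.cos(t),np.sin(t)])+d*np.array([-np.sin(t),np.cos(t)]))
o=status.get_obs();print(o['joints'],o['orientation'],o['tcp_pos'])
E
```

```text
top green 52 [ 0.6064 -0.136 ] [360.5577 186.8846]
top green 21 [0.4887 0.2042] [244. 229.]
base circ (array([0.6255, 0.0591]), np.float64(0.07371521033229449)) ((0.6254736185073853, 0.05909315124154091), 0.07460497319698334)
top lens 0.93 575 [ 0.6102 -0.1342] ((0.60578852891922, -0.13867950439453125), 0.0400233268737793) ang 263.99603779993015
scene lens 0.91 539 [ 0.6071 -0.1401] ((0.6052560210227966, -0.14154767990112305), 0.04035567864775658) ang 263.9320894843235
scene lens 0.53 920 [ 0.6115 -0.1323] ((0.6171751022338867, -0.12510286271572113), 0.05933210253715515) ang 267.0100715477303
22.875 [ 0.5165 -0.14    0.2364] [ 0.6051 -0.0318  0.2978]
0.045 [0.69811089 0.04526091]
0.019 [0.67819374 0.02854843]
[-0.14004841  0.24638732  0.34334807  1.90196267 -0.09702106  1.01061321
  1.6968491 ] [-1.87395434e-01 -3.13461404e+00 -2.22213202e-04] [ 0.51650955 -0.1399588   0.23644898]
```

>>> {"fn": "drive_tool", "kwargs": {"commands": [{"tx": 0.53,"ty": 0.54,"tz": 0,"rx": 0,"ry": 0,"rz": -0.98,"grip": 1},{"tx": 0.53,"ty": 0.54,"tz": 0,"rx": 0,"ry": 0,"rz": -0.98,"grip": 1},{"tx": 0.53,"ty": 0.54,"tz": 0,"rx": 0,"ry": 0,"rz": -0.98,"grip": 1},{"tx": 0.53,"ty": 0.54,"tz": 0,"rx": 0,"ry": 0,"rz": -0.98,"grip": 1},{"tx": 0.53,"ty": 0.54,"tz": 0,"rx": 0,"ry": 0,"rz": -0.98,"grip": 1},{"tx": 0.53,"ty": 0.54,"tz": 0,"rx": 0,"ry": 0,"rz": -0.98,"grip": 1},{"tx": 0.53,"ty": 0.54,"tz": 0,"rx": 0,"ry": 0,"rz": -0.98,"grip": 1},{"tx": 0.53,"ty": 0.54,"tz": 0,"rx": 0,"ry": 0,"rz": -0.98,"grip": 1},{"tx": 0.53,"ty": 0.54,"tz": 0,"rx": 0,"ry": 0,"rz": -0.98,"grip": 1},{"tx": 0.53,"ty": 0.54,"tz": 0,"rx": 0,"ry": 0,"rz": -0.98,"grip": 1}]}}

```text
clock: 24.12
tcp_pos: [0.6229, -0.0317, 0.2361]
orientation: [-2.132, -2.306, 0.002]
contact_force: [0.7, 0.1, -1.2]
grip_width: -0.0002
```

>>> {"fn": "drive_tool", "kwargs": {"commands": [{"tx": 0.53,"ty": 0.54,"tz": 0,"rx": 0,"ry": 0,"rz": -0.98,"grip": 1},{"tx": 0.53,"ty": 0.54,"tz": 0,"rx": 0,"ry": 0,"rz": -0.98,"grip": 1},{"tx": 0.53,"ty": 0.54,"tz": 0,"rx": 0,"ry": 0,"rz": -0.98,"grip": 1},{"tx": 0.53,"ty": 0.54,"tz": 0,"rx": 0,"ry": 0,"rz": -0.98,"grip": 1},{"tx": 0.53,"ty": 0.54,"tz": 0,"rx": 0,"ry": 0,"rz": -0.98,"grip": 1},{"tx": 0.53,"ty": 0.54,"tz": 0,"rx": 0,"ry": 0,"rz": -0.98,"grip": 1},{"tx": 0.53,"ty": 0.54,"tz": 0,"rx": 0,"ry": 0,"rz": -0.98,"grip": 1},{"tx": 0,"ty": 0,"tz": 0,"rx": 0,"ry": 0,"rz": 0,"grip": 1}]}}

```text
clock: 25.12
tcp_pos: [0.6973, 0.0449, 0.2355]
orientation: [2.951, 1.076, -0.003]
contact_force: [-0.8, 0.4, -0.6]
grip_width: 0.0003
```

>>> {"fn": "drive_tool", "kwargs": {"commands": [{"tx": 0,"ty": 0,"tz": -1,"rx": 0,"ry": 0,"rz": 0,"grip": 1},{"tx": 0,"ty": 0,"tz": -1,"rx": 0,"ry": 0,"rz": 0,"grip": 1},{"tx": 0,"ty": 0,"tz": -1,"rx": 0,"ry": 0,"rz": 0,"grip": 1},{"tx": 0,"ty": 0,"tz": -0.2,"rx": 0,"ry": 0,"rz": 0,"grip": 1},{"tx": -0.38,"ty": -0.32,"tz": 0,"rx": 0,"ry": 0,"rz": 0,"grip": 1},{"tx": -0.38,"ty": -0.32,"tz": 0,"rx": 0,"ry": 0,"rz": 0,"grip": 1},{"tx": 0,"ty": 0,"tz": 0,"rx": 0,"ry": 0,"rz": 0,"grip": 1}]}}

```text
clock: 26.0
tcp_pos: [0.6818, 0.0293, 0.1743]
orientation: [2.954, 1.068, 0.002]
contact_force: [-0.2, -0.9, -0.2]
grip_width: 0.0002
```

>>> {"fn": "drive_tool", "kwargs": {"commands": [{"tx": -0.1,"ty": -0.08,"tz": 0,"rx": 0,"ry": 0,"rz": 0,"grip": 1},{"tx": 0,"ty": 0,"tz": 0,"rx": 0,"ry": 0,"rz": 0,"grip": 1}]}}

```text
clock: 26.25
tcp_pos: [0.6803, 0.0292, 0.1735]
orientation: [-2.953, -1.072, -0.001]
contact_force: [0.1, 0.3, 0.5]
grip_width: 0.0002
```

Run:
```python
from h import *
F=[]
for i in range(4):
    eyes.grab_frame('wrist'); F.append(status.get_obs()['contact_force'])
print(np.mean(F,0)); f=grab('scene','s15.png'); cv2.imwrite('pics/s15.png',cv2.resize(f['frame'][90:300,200:440],None,fx=2.4,fy=2.4)); print(status.get_obs()['tcp_pos'])
```

```text
[ 0.29914829 -0.37214362  0.09877881]
[0.68030552 0.02927638 0.17326133]
```

View pics/s15.png

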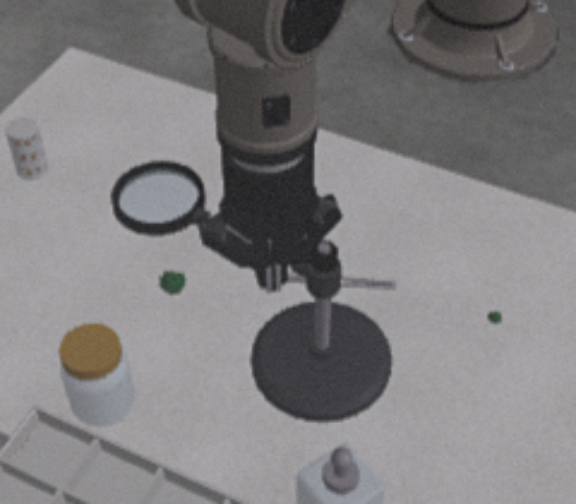

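The finger (272,275) is next to the ball with no contact force yet. I'll take 2 mm steps.

>>> {"fn": "drive_tool", "kwargs": {"commands": [{"tx": -0.08,"ty": -0.06,"tz": 0,"rx": 0,"ry": 0,"rz": 0,"grip": 1},{"tx": 0,"ty": 0,"tz": 0,"rx": 0,"ry": 0,"rz": 0,"grip": 1}]}}

```text
clock: 26.75
tcp_pos: [0.6785, 0.0277, 0.1733]
orientation: [2.953, 1.071, -0.0]
contact_force: [-0.2, -0.5, -0.1]
grip_width: 0.0001
```

>>> {"fn": "drive_tool", "kwargs": {"commands": [{"tx": -0.08,"ty": -0.06,"tz": 0,"rx": 0,"ry": 0,"rz": 0,"grip": 1},{"tx": 0,"ty": 0,"tz": 0,"rx": 0,"ry": 0,"rz": 0,"grip": 1}]}}

```text
clock: 27.0
tcp_pos: [0.677, 0.0267, 0.1733]
orientation: [-2.953, -1.071, -0.0]
contact_force: [-0.2, -0.8, 0.0]
grip_width: 0.0002
```

```bash
cat > fm.py <<'E'
from h import *
F=[]
for i in range(5):
    eyes.grab_frame('wrist'); F.append(status.get_obs()['contact_force'])
o=status.get_obs(); print(np.mean(F,0).round(2),o['tcp_pos'],o['clock'])
E
python3 fm.py
```

```text
[0.06 0.57 0.02] [0.67702398 0.02671887 0.17329634] 27.25
```

>>> {"fn": "drive_tool", "kwargs": {"commands": [{"tx": -0.08,"ty": -0.06,"tz": 0,"rx": 0,"ry": 0,"rz": 0,"grip": 1},{"tx": 0,"ty": 0,"tz": 0,"rx": 0,"ry": 0,"rz": 0,"grip": 1}]}}

```text
clock: 27.5
tcp_pos: [0.6756, 0.0263, 0.1734]
orientation: [-2.952, -1.072, -0.001]
contact_force: [1.1, 1.5, 0.1]
grip_width: 0.0003
```

```bash
python3 fm.py
```

```text
[ 1.87  2.61 -0.11] [0.67565474 0.02611216 0.17339817] 27.75
```

A 3.2 N static force within about 1 mm of contact, well above the 1–1.5 N that turns the lever, means it is against its stop. I'll withdraw and check.

>>> {"fn": "drive_tool", "kwargs": {"commands": [{"tx": 0.3,"ty": 0.25,"tz": 0,"rx": 0,"ry": 0,"rz": 0,"grip": 1},{"tx": 0.6,"ty": 0.5,"tz": 0,"rx": 0,"ry": 0,"rz": 0,"grip": 1},{"tx": 0,"ty": 0,"tz": 1,"rx": 0,"ry": 0,"rz": 0,"grip": 1},{"tx": 0,"ty": 0,"tz": 1,"rx": 0,"ry": 0,"rz": 0,"grip": 1},{"tx": 0,"ty": 0,"tz": 1,"rx": 0,"ry": 0,"rz": 0,"grip": 1},{"tx": 0,"ty": 1,"tz": 1,"rx": 0,"ry": 0,"rz": 0,"grip": 1},{"tx": -0.5,"ty": 1,"tz": 0,"rx": 0,"ry": 0,"rz": 0,"grip": 1},{"tx": -0.5,"ty": 1,"tz": 0,"rx": 0,"ry": 0,"rz": 0,"grip": 1},{"tx": -0.5,"ty": 1,"tz": 0,"rx": 0,"ry": 0,"rz": 0,"grip": 1},{"tx": -0.5,"ty": 1,"tz": 0,"rx": 0,"ry": 0,"rz": 0,"grip": 1}]}}

```text
clock: 29.0
tcp_pos: [0.6532, 0.1407, 0.2549]
orientation: [-2.953, -1.07, -0.002]
contact_force: [-0.1, 0.2, -0.9]
grip_width: 0.0
```

>>> {"fn": "drive_tool", "kwargs": {"commands": [{"tx": -0.5,"ty": 1,"tz": 0,"rx": 0,"ry": 0,"rz": 0,"grip": 1},{"tx": -0.5,"ty": 1,"tz": 0,"rx": 0,"ry": 0,"rz": 0,"grip": 1},{"tx": -0.5,"ty": 1,"tz": 0,"rx": 0,"ry": 0,"rz": 0,"grip": 1},{"tx": -0.5,"ty": 1,"tz": 0,"rx": 0,"ry": 0,"rz": 0,"grip": 1},{"tx": -0.5,"ty": 1,"tz": 0,"rx": 0,"ry": 0,"rz": 0,"grip": 1},{"tx": 0,"ty": 0,"tz": 0,"rx": 0,"ry": 0,"rz": 0,"grip": 1},{"tx": 0,"ty": 0,"tz": 0,"rx": 0,"ry": 0,"rz": 0,"grip": 1}]}}

```text
clock: 29.88
tcp_pos: [0.6037, 0.2396, 0.2535]
orientation: [2.953, 1.07, 0.0]
contact_force: [0.8, 0.2, -0.5]
grip_width: -0.0002
```

```bash
python3 look.py 16; python3 lev.py; python3 -c "
from h import *
a=cv2.imread('pics/top16c.png');b=cv2.imread('pics/scene16c.png');cv2.imwrite('pics/b16.png',np.hstack([cv2.resize(a[:, 60:540],(384,400)),cv2.resize(b,(410,400))]))"
```

```text
top green 54 [ 0.6065 -0.1364] [360.7222 186.8704]
top green 21 [0.4887 0.2042] [244. 229.]
base circ (array([0.6254, 0.0589]), np.float64(0.07389819024428561)) ((0.6250211000442505, 0.059043820947408676), 0.07481669634580612)
top lens 0.6 848 [ 0.6055 -0.1415] ((0.6052979230880737, -0.14098456501960754), 0.044142626225948334) ang 263.92710163396504
scene lens 0.63 554 [ 0.6065 -0.1387] ((0.6047451496124268, -0.1397792249917984), 0.04092927277088165) ang 263.7369019299964
30.075 [0.6038 0.2393 0.2533] [ 0.1014  0.3943 -0.4528]
top boss [0.6251 0.0589 0.1823] ball [0.6628 0.0148 0.1877] 66 lever ang -49.512092666488954
scene boss [0.632  0.0621 0.1798] ball [0.6683 0.0175 0.1873] 77 lever ang -50.783089851753665
```

View pics/b16.png

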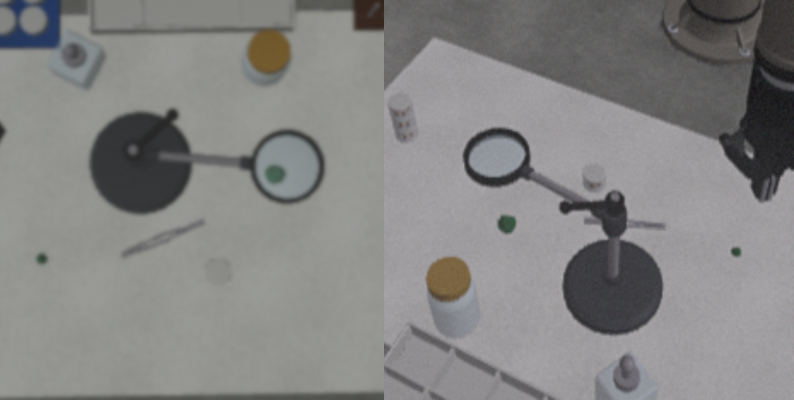

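Lens and stone are about 5 mm apart; the stone only looks off-centre at (275,174) because of the camera's parallax. The lever is unchanged, everything else is in place, and the robot is clear. Handing in.

```bash
python3 -c "
from h import *
print(workorder.hand_in())"
```

```text
the job is handed in; nothing more can be done
None
```

I swung the magnifier over the big stone, pushed the clamping lever tight against its stop, and handed the job in at about 30 s. Hand-in reports no verdict, so the result rests on the checks below.

- **Lens position:** the last check put the lens centre about 5 mm from the stone, at (0.605, -0.140) against (0.607, -0.136). The limit is 15 mm.
- **Disturbance on the way:** the first push against the stop moved the lens about 13 mm clockwise and the stand about 3 mm. I put the lens back by pushing the outer rim, which left the lever and stand where they were.
- **Clamp:** I could not read the clamp's value directly, because the stand's turn cannot be seen on the round base. A second gentle push met a steady 3.2 N with about 1 mm of give, where the lever turns at 1 to 1.5 N. The lever angle stayed at about -50° afterwards, so I take it to be at its stop.
- **Everything else:** the stand's total shift is about 3 mm against the 20 mm limit. The big stone measured within 1 mm of its start. The other things look undisturbed in the pictures, and the robot ended clear of everything.

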